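Twist a stuck window cell out of its rack and set it in the light gauge

ROBOT

A 6-joint arm with a two-finger parallel gripper is mounted at the origin on a cart in front of the work surface, level with it; the furniture and walls round the work are solid. World frame = base frame: x ahead of the robot, y to its left, z up, the work surface at z = 0. Lengths are in mm, angles in rad, forces in N, time in s.
With the tool pointing down it reaches from about 325 to 900 mm from the base axis. Payload 3.5 kg.
Tool frame: the origin (TCP) lies midway between the tips of the shut fingers; the grasp point (between the pads) lies 19 mm behind it (grasp_offset is the z of the grasp point in the tool frame, in mm); z points along the fingers, y is the line along which they close (so a half turn about z gives the same grasp; the last joint's range is limited). The gripper opens to 85 mm and grips with 20 to 120 N. Pads are 22 mm wide; open, the fingers measure 114 mm over their backs; the gripper's body (76 mm by 85 mm) begins 54 mm behind the grasp point. The pads swing forward as they close: fully open they stand 13 mm farther back than shut.
Start: joints at [-1.246, 0.276, -0.026, 1.268, 0, 1.467], TCP at [259.282, -568.678, 231.313] pointing down, gripper open.
Joint ranges: [-3.12, 3.12], [-0.85, 1.88], [-1.08, 1.24], [-1.95, 2.15], [-1.57, 1.53], [-3.14, 3.14]. Speed limits (rad/s): [2.57, 2.57, 3.14, 3.14, 3.14, 3.14].

INTERFACE

Orientations are given as a rotation vector (axis times angle).
In Python, from plant import state, capture, camera_model, close_job, grasp_offset gives the robot as it stands.
- The arm moves only by the shell command python3 -m handwheel 'ROWS'. ROWS is JSON, a list of rows, each a list of 3 entries, a list of its own where there are three numbers: the shift along the tool's x, y, z normalised to -1 to 1, where 1 is 200 mm, then the turn, a rotation vector about the tool's x, y, z normalised to -1 to 1, where 1 is 120 degrees, then the opening, from -1 (shut) to 1 (fully open). A call has 1 to 10 rows; each row shifts and turns the commanded pose from where the row before left it, along the tool's axes as they then stand; what a row does not reach is not made up. A row lasts 1/10 s, in which the tool goes at most 50 mm and 8.59 degrees, less where a joint would pass 70% of its speed; a pose out of reach is approached as far as the arm can. A call with a number of a shift or a turn outside -1 to 1 is refused whole. A call with a gripper value outside its range is refused whole. The fingers move at their own pace and stop on an object; the grip force is fixed at half the most. Time passes only in rows, so rows that do not move let the fingers close. It gives the time, the measured TCP pose, the force, the opening and the grip force at its end, in the units of the state.
- state(): the state, without advancing time (a new reading comes with each control period).
- capture(name): name is "side" or "top"; returns the picture (420x560x3 uint8, red, green, blue); there is no depth.
- camera_model(name): a dict with "fx", "fy", "cx", "cy" (pixels), "k1" (the pictures are not rectified: a ray, as slopes to the right and down, at radius r is drawn at 1 + k1 r^2 times it, then the intrinsics apply), "rvec" (rotation vector, rad) and "tvec" (3), from world to camera coordinates, as OpenCV has them. Camera axes: x right, y down, z forward; pixel columns grow to the right and rows downward; lengths in mm; the calibration is good to about 2 mm. A picture is of the moment at which its call begins. camera_model takes no time and is no camera call.
- close_job(): hands the job in; it is judged then, once.
The state is a dict: "t": time; "joint_pos": joint angles; "joint_vel": joint speeds; "joint_torque": joint torques, N m; "eef_pos": TCP position; "orientation": TCP orientation; "force": force on the tool from outside, world axes, zero at the start; "ft_torque": the same for the moment, N m; "gripper_width": finger opening in mm; "grip_force": force on a finger pad.
Only numpy, scipy, OpenCV 4.12 (cv2) and the standard library are available. Lean on these libraries where they do the work, as an engineer would, in place of code of your own. Each camera call takes 0.05 s, during which the arm holds its last target. There are 200 camera calls.

TASK

The window cell is stuck fast in the middle socket of the rack: take it by its square head, work it free by twisting it to and fro while drawing it up, without lifting or shifting the rack, and stand it on the light gauge's rubber pad and let go, to change your grip. Then take it again and set it upright in the middle of the round steel seat, between lamp and receiver, with its two clear faces square across the light path. Never touch the clear faces with the fingers, and leave the loose parts lying about where they are.

Things in the scene. Friction and masses are not known exactly. Their poses are not given: they have to be found in the camera images.
- cell: Window cell, 80 mm tall, 0.08 to 0.16 kg, upright. Origin: centre of its underside. From below: round spigot 24 mm across (z 0 to 22), flange 34 mm across (z 22 to 26), windowed metal body 30 x 30 mm (z 26 to 48), black square head 32 x 32 mm (z 48 to 80). Sides parallel to its x and y. The clear faces look along +x and -x; the +y and -y sides of the body are solid metal. Underside flat.
- cell_head (a point): Centre of the cell's head (cell z 64 mm), axes as the cell. It can be gripped across x or across y; fingertips kept at cell z 50 mm or higher clear the windows. Turning the stuck cell takes 0.15 to 0.25 N m: grip with 30 to 50 N.
- cell_window: The cell's two clear panes (part of it), 20 mm wide in y, 22 mm tall (cell z 26 to 48), set 2 mm behind the body's faces at x = +13 and -13 mm. Origin and axes as the cell. Not to be touched.
- rack: Grey block 50 x 150 x 30 mm, 0.75 kg, origin centre of underside. Three sockets in a row along its y, 52 mm apart: the window cell in the middle (its x within 9 degrees of the rack's x), fixed round metal blanks, 32 mm across and as tall as the cell, at either side, so fingers fit the cell only from the rack's +x and -x sides. Loose in a low frame that stops turning, not lifting.
- rack_socket (a point): Mouth of the middle bore (rack z 30 mm). A rubber ring grips the spigot: a straight pull takes 12 to 20 N and lifts the rack first. While the cell turns the ring resists far less: swings to and fro of about 50 degrees in all, at 1 to 2 rad/s, rising 2 to 4 mm per swing, bring it up with a few newtons. The ring lets go after 13 mm of rise; the spigot is out of the bore after 22 mm.
- gauge: Light gauge, fixed: base plate 150 (x) x 130 (y) x 8 mm, origin centre of its underside, z up. The light path runs along its x, over the seat, at z 50 mm. Lamp and receiver are grey blocks at x = -52 and +52, y = -35 mm, top at z 86 mm; 59 mm are free between their snouts, so fingers fit there only from the gauge's +y and -y sides.
- gauge_seat (a point): Centre of the top of the round steel seat, 40 mm across, 4 mm proud of the base plate (gauge frame 0, -35, 12 mm); an engraved circle of the spigot's size marks the middle. Axes as the gauge.
- gauge_pad (a point): Centre of the top of the flat black rubber pad, 64 (x) x 50 (y) mm, beside the seat (gauge frame 0, 37, 11 mm). Axes as the gauge.
- inductor: Bystander: copper ring coil, 40 x 37 x 17 mm, on the rack's pallet. Origin under its centre.
- header_board: Bystander: small board with a row of pins, 12 x 48 x 22 mm, on the rack's pallet. Origin under its centre.
- tweezers: Bystander: steel tweezers, 11 x 122 x 9 mm, on the rack's pallet. Origin under their centre.
- flux_bottle: Bystander: small plastic bottle, 44 mm across, 111 mm tall, in the sheet-metal tray behind. Origin under its centre.
- solder_spool: Bystander: wire spool, 61 mm across, 42 mm tall, in the tray behind. Origin under its centre.
- capacitor_a: Bystander: black capacitor, 30 mm across, 47 mm tall, in the tray behind. Origin under its centre.
- capacitor_b: Bystander: black capacitor, 30 mm across, 47 mm tall, in the tray behind. Origin under its centre.
There are look-alikes about, which are no part of the job. What is shaped like the cell but purple is not meant.

How it is judged (in metres and radians):
On the way, in this order (a step that is already met when the one before it is completed fails the run):
1. the cell is drawn out of its socket, clear above the rack, and the rack is still in its place (z of cell in the frame of rack above 0.032 m and distance of rack from where it was at the start of the episode below 0.012 m and angle between rack's own z axis and vertical below 0.08 rad), for 0.1 s.
2. the cell stands upright on the rubber pad, let go and at rest (horizontal distance between cell and gauge_pad below 0.022 m and z of cell in the frame of gauge_pad between -0.004 and 0.004 m and angle between cell's own z axis and vertical below 0.08 rad and contact force between the fingers and cell below 0.1 N and linear speed of cell below 0.02 m/s), for 0.2 s.
At the end, for the whole second after the job is handed in: the cell stands upright (within 3.4 degrees), let go and at rest on the round seat of the gauge, its axis within 6 mm of the seat's centre and its clear faces within 8 degrees of square to the light path (either way round); the rack is still in its frame (horizontal distance between cell and gauge_seat below 0.006 m and z of cell in the frame of gauge_seat between -0.004 and 0.004 m and angle between cell's own z axis and vertical below 0.06 rad and angle between the x axis of cell and the x axis of gauge, either way round below 0.14 rad and contact force between the fingers and cell below 0.1 N and linear speed of cell below 0.02 m/s and distance of rack from where it was at the start of the episode below 0.012 m and angle between rack's own z axis and vertical below 0.08 rad); the robot touches nothing.
It fails at once if the fingers touch a clear face of the cell (contact force between the fingers and cell_window above 0.5 N).
It fails at once if the rack is lifted, tipped or shifted by more than 12 mm (distance of rack from where it was at the start of the episode above 0.012 m or angle between rack's own z axis and vertical above 0.08 rad).
It fails at once if one of the loose parts lying about is moved by more than 30 mm (distance of any of inductor, header_board, tweezers, flux_bottle, solder_spool, capacitor_a, capacitor_b from where it was at the start of the episode above 0.03 m).
It also fails if it takes over 70 s, if anything falls off the work surface, if the arm or the gripper's body presses on something with over 40 N, if the wrist force passes 120 N, or if a joint passes its speed limit or range.

## Working session

There is one attempt and no reset: what is moved stays moved. The work goes in short steps, Python scripts to look and compute and a shell command to move; the robot and the scene stay as the last step left them, time stands still between calls to the robot, and variables do not carry over. Pictures are saved under pics/ and viewed, at most 10 in all, crops included, and the job is handed in when it is done.

```bash
mkdir -p pics; ls
python3 - <<'E'
from plant import *
import cv2,numpy as np
for n in("side","top"):
    im=capture(n);cv2.imwrite(f"pics/{n}0.png",im[:,:,::-1]);np.save(f"pics/{n}0.npy",im);print(n,camera_model(n))
    R=cv2.Rodrigues(np.array(camera_model(n)["rvec"],float))[0];print(-R.T@np.array(camera_model(n)["tvec"]),R)
print(state(),grasp_offset)
E
```

```text
pics
side {'fx': 422.07166824132094, 'fy': 422.07166824132094, 'cx': 291.6886020739226, 'cy': 209.0684384493061, 'k1': -0.13282668164663092, 'rvec': array([ 0.64264742, -2.50989879,  1.31754867]), 'tvec': array([522.32350382, 173.97839534, 817.47317023])}
[178.82793328 754.21330843 608.71632507] [[-0.87609957 -0.48211865 -0.00333837]
 [-0.27106438  0.49827717 -0.82355568]
 [ 0.39871499 -0.72061187 -0.56722561]]
top {'fx': 469.6366452035392, 'fy': 469.6366452035392, 'cx': 275.1129431031357, 'cy': 209.68454363437127, 'k1': -0.16519095193129646, 'rvec': array([ 2.16371781, -2.15835096,  0.10245447]), 'tvec': array([  94.6890006 ,  570.44313625, 1127.67769393])}
[ 446.9848049    82.26235456 1182.99021515] [[ 0.0031065  -0.99992692 -0.01168329]
 [-0.99432411 -0.00184616 -0.10637747]
 [ 0.10634812  0.01194743 -0.99425718]]
{'t': 0.1, 'joint_pos': array([-1.24638594e+00,  2.77115693e-01, -2.77830548e-02,  1.26802996e+00,
        8.20041751e-06,  1.46741463e+00]), 'joint_vel': array([-9.15721417e-04, -6.18755209e-04,  5.23325945e-03, -3.16484588e-05,
        1.51658064e-03, -7.79518710e-04]), 'joint_torque': array([ 1.66830978e-04, -4.46708572e+01,  2.96128339e+01,  8.45365052e-03,
       -1.66516957e-04, -3.93453973e-06]), 'eef_pos': array([ 259.05669277, -567.97369064,  230.21653886]), 'orientation': array([-3.06792794e+00, -6.66411890e-01,  3.56375481e-04]), 'force': array([-0.28765247,  0.44547062, -0.00464108]), 'ft_torque': array([-0.02509572, -0.03056538,  0.03026094]), 'grip_force': 0.0, 'gripper_width': 85.30939180355439} -18.700000000000003
```

View pics/top0.png

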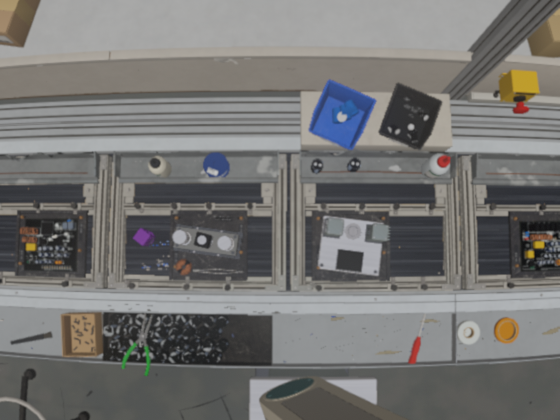

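View pics/side0.png

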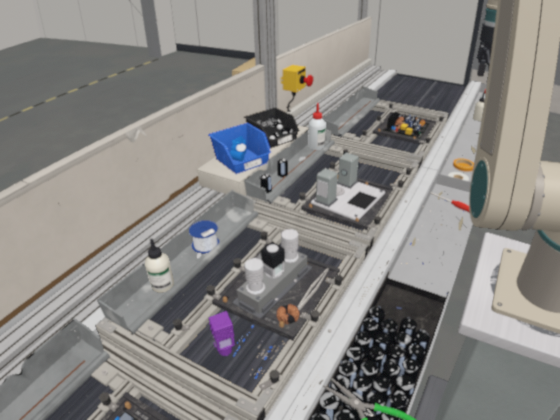

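Top view: rack with the black-headed cell at (203,240) between two blanks at (181,236) and (225,242). There is a purple look-alike at (143,237). The gauge is at (350,245), with its round seat at (353,231) and pad at (350,260). Side view: cell head at (273,255), purple one at (221,332). Candidates for the cell are the black-headed one and the purple one. The black one fits, since it sits in the rack's middle socket and purple is excluded. I'll confirm with an enlarged crop.

```bash
cat > h.py <<'E'
import numpy as np,cv2
from plant import *
def cam(n):
    m=camera_model(n);R=cv2.Rodrigues(np.array(m["rvec"],float))[0];return m,R,np.array(m["tvec"],float)
def ray(n,p):
    m,R,t=cam(n);d=np.array([(p[0]-m["cx"])/m["fx"],(p[1]-m["cy"])/m["fy"]]);u=d.copy()
    for _ in range(30):u=d/(1+m["k1"]*(u@u))
    v=R.T@np.array([*u,1.]);return -R.T@t,v/np.linalg.norm(v)
def plane(n,p,z):
    o,v=ray(n,p);return o+v*(z-o[2])/v[2]
def tri(pt,ps):
    A=[];B=[]
    for n,p in(("top",pt),("side",ps)):
        o,v=ray(n,p);M=np.eye(3)-np.outer(v,v);A.append(M);B.append(M@o)
    return np.linalg.solve(sum(A),sum(B)),[np.linalg.norm(a@np.linalg.solve(sum(A),sum(B))-b) for a,b in zip(A,B)]
def proj(n,X):
    m,R,t=cam(n);c=R@np.array(X)+t;u=c[:2]/c[2];u=u*(1+m["k1"]*(u@u));return u*m["fx"]+[m["cx"],m["cy"]]
def crop(im,x,y,w,h,s):return cv2.resize(im[y:y+h,x:x+w,::-1],None,fx=s,fy=s,interpolation=cv2.INTER_CUBIC)
E
python3 - <<'E'
from h import *
t=np.load("pics/top0.npy");s=np.load("pics/side0.npy")
a=np.hstack([crop(t,165,205,80,60,5),crop(t,315,205,80,60,5)])
b=np.hstack([crop(s,230,225,80,60,5),crop(s,305,150,80,60,5)])
cv2.imwrite("pics/c1.png",np.vstack([a,b]))
E
```

```text
(no output)
```

View pics/c1.png

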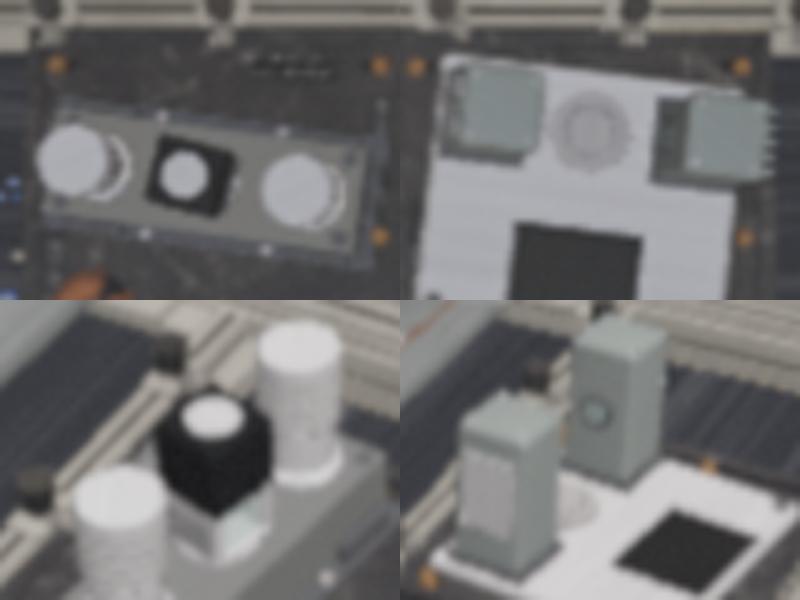

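The crop confirms it: the black-headed cell with glass panes sits in the middle socket. The gauge has its pad on the robot's side and its seat on the far side, and the light path runs along about world y. Now I'll measure.

```bash
cat > m.py <<'E'
from h import *
def blob(im,box,f,k=0):
    x,y,w,h=box;c=im[y:y+h,x:x+w].astype(int);m=f(c).astype(np.uint8)
    n,l,s,ce=cv2.connectedComponentsWithStats(m,connectivity=4)
    i=1+np.argmax(s[1:,4]);M=(l==i).astype(np.uint8)
    cs,_=cv2.findContours(M,cv2.RETR_EXTERNAL,cv2.CHAIN_APPROX_NONE);cn=max(cs,key=cv2.contourArea)
    F=np.zeros_like(M);cv2.drawContours(F,[cn],-1,1,-1);mm=cv2.moments(F,True)
    return np.array([mm["m10"]/mm["m00"]+x,mm["m01"]/mm["m00"]+y]),s[i],cv2.minAreaRect(cn),cn.reshape(-1,2)+[x,y]
dark=lambda t:(lambda c:c.max(2)<t)
lite=lambda t:(lambda c:c.min(2)>t)
E
python3 - <<'E'
from m import *
t=np.load("pics/top0.npy");s=np.load("pics/side0.npy")
print("levels",t[240,202],t[236,179],t[240,211],t[245,200],t[260,350],t[231,353],t[225,345],t[250,335])
print("side",s[253,273],s[263,270],s[238,290],s[264,254],s[198,361], s[190,350],s[205,340])
D={}
for nm,bt,bs,f in [("cell",(194,232,18,16),(262,243,22,14),lite(120)),("bl",(170,228,16,18),(243,256,22,12),lite(165)),("br",(216,232,18,18),(280,228,20,12),lite(165))]:
    a=blob(t,bt,f);b=blob(s,bs,f);print(nm,a[0],a[1],b[0],b[1],tri(a[0],b[0]))
a=blob(t,(333,246,36,28),dark(90));b=blob(s,(345,188,36,24),dark(90));print("pad",a[0],a[1],b[0],b[1],tri(a[0],b[0]))
q=blob(t,(188,226,30,26),dark(50));print("head",q[0],q[1],q[2])
np.set_printoptions(linewidth=250)
print(t[220:244,342:366].astype(int).mean(2).astype(int))
E
```

```text
levels [171 172 177] [171 172 177] [89 89 92] [56 56 58] [56 57 58] [151 150 153] [172 173 178] [172 173 179]
side [67 68 69] [29 28 30] [209 207 207] [214 212 213] [48 46 48] [208 205 205] [212 210 211]
cell [201.42622951 239.50819672] [ 3  4  9  8 61] [272.17857143 247.8452381 ] [ 5  1 12  9 84] (array([491.75644973, 261.85049304, 123.53398128]), [np.float64(0.222135686518465), np.float64(0.22213568651855128)])
bl [179.09821429 236.47321429] [  4   3  12  12 112] [253.28395062 262.9691358 ] [  1   2  19  10 162] (array([498.42205272, 313.21653998, 124.74239666]), [np.float64(0.06255911309058809), np.float64(0.06255911309050773)])
br [223.65       242.61666667] [  2   5  12  13 120] [289.36419753 234.16049383] [  0   1  19  11 162] (array([484.9167276 , 211.11647625, 122.42300467]), [np.float64(0.35695536144875273), np.float64(0.3569553614487319)])
pad [349.20985011 260.22698073] [  4   4  26  22 467] [361.60526316 199.96929825] [  4   5  26  15 228] (array([446.19206831, -84.34180279,  40.50285277]), [np.float64(0.15146163356772205), np.float64(0.15146163356771292)])
head [208.2580
[... 1746 characters left out ...]
9 123]
 [177 176 176 175 171 161 154 151 150 150 149 150 151 151 154 154 155 167 173 174 174 175 166 117]
 [176 176 176 176 175 172 163 160 158 156 154 153 154 158 163 168 170 173 173 174 174 173 161 112]
 [176 175 175 176 176 175 173 173 171 168 162 159 165 171 174 175 175 175 175 175 175 172 151 107]
 [174 175 174 175 175 175 175 175 176 174 172 172 174 175 176 176 176 176 176 176 177 172 148 106]
 [174 174 174 174 174 175 175 174 174 175 175 174 175 175 175 175 176 176 176 176 176 173 154 127]
 [173 173 173 174 174 174 173 174 174 174 174 173 174 174 175 174 174 174 175 175 175 175 171 164]
 [173 173 173 172 172 172 172 172 172 172 173 172 173 173 173 173 174 173 173 174 173 174 175 174]]
```

Run:
```python
from m import *
t=np.load("pics/top0.npy");s=np.load("pics/side0.npy")
def quad(n,im,box,f,z):
    b=blob(im,box,f);h=cv2.convexHull(b[3].astype(np.int32));P=np.array([plane(n,p,z)[:2] for p in h.reshape(-1,2).astype(float)],np.float32)
    r=cv2.minAreaRect(P);print(b[1],"rect",np.round(r[0],1),np.round(r[1],1),round(r[2],2));return r
for th in(75,85,95):quad("top",t,(190,228,26,24),lambda c:(c.max(2)<th),123.5)
for th in(80,95,110):quad("top",t,(331,244,38,30),dark(th),40);quad("side",s,(343,186,40,28),dark(th),40)
# seat
for box in [(345,222,18,19)]:
    for th in(157,163):
        b=blob(t,box,lambda c:c.max(2)<th+3);e=cv2.fitEllipse(b[3].astype(np.int32));print("seat",b[0],b[1],e,plane("top",b[0],41),plane("top",e[0],41))
# plate corners heights: near-left etc
for n,im,box in(("top",t,(312,205,80,75)),("side",s,(300,175,90,55))):
    b=blob(im,box,lite(140 if n=="top" else 175));ap=cv2.approxPolyDP(b[3].astype(np.int32),3,True).reshape(-1,2);print(n,ap.tolist())
```

```text
[  4   4  18  16 124] rect [491.3 259.1] [36.1 30.2] 76.4
[  4   4  18  17 145] rect [491.2 259.5] [36.8 31.9] 76.53
[  4   4  19  17 162] rect [491.2 258.9] [38.5 32.6] 74.87
[  6   6  26  21 450] rect [445.9 -84.8] [58.8 45.2] 82.82
[  6   7  26  15 221] rect [446.9 -85.9] [55.4 43.1] 83.31
[  5   6  27  22 478] rect [446.  -84.6] [60.7 46.4] 82.73
[  6   7  26  16 231] rect [447.2 -85.8] [57.3 43.5] 83.31
[  5   6  27  22 499] rect [445.8 -84.6] [61.4 47.9] 82.81
[  6   6  26  17 254] rect [446.8 -86.1] [59.3 46.9] 83.23
seat [352.66486486 230.94054054] [  0   2  16  15 185] ((352.66015625, 230.93661499023438), (14.18359375, 14.844622611999512), 99.92613220214844) [517.30300945 -93.49968879  41.        ] [517.3126084  -93.48822582  41.        ]
seat [352.63592233 231.02427184] [  0   1  17  17 206] ((352.63616943359375, 231.00204467773438), (15.163520812988281, 15.637055397033691), 129.6208953857422) [517.09830825 -93.42606935  41.        ] [517.15264951 -93.42732781  41.        ]
top [[322, 237], [319, 265], [324, 265], [320, 268], [335, 269], [336, 250], [343, 248], [363, 251], [361, 272], [377, 274], [381, 245], [364, 241], [365, 225], [374, 222], [342, 218], [343, 233], [338, 239]]
side [[383, 192], [360, 183], [350, 189], [337, 185], [340, 194], [328, 208], [359, 217]]
```

```bash
cat > go.py <<'E'
# go.py x y z yawY : shift in tool units (now axes) and turn about tool z; tilt correction too
import sys;from h import *
from scipy.spatial.transform import Rotation as Ro
s=state();R=Ro.from_rotvec(s["orientation"]);p=np.array(s["eef_pos"])
x,y,z,a=map(float,sys.argv[1:5]);a=np.radians(a)
Y=np.array([np.cos(a),np.sin(a),0]);Z=np.array([0,0,-1.]);T=Ro.from_matrix(np.c_[np.cross(Y,Z),Y,Z])
d=R.inv().apply(np.array([x,y,z])-p);w=(R.inv()*T).as_rotvec()
print("pos",p.round(1),"yawY",np.degrees(np.arctan2(*R.as_matrix()[[1,0],1])).round(1),"w",round(s["gripper_width"],1),"gf",round(s["grip_force"],1),"F",s["force"].round(1),"t",round(s["t"],1))
print("shift",(d/200).round(4),"turn",(np.degrees(w)/120).round(4),"deg",np.degrees(w).round(1),"q",s["joint_pos"].round(2))
E
python3 go.py 492 262 230 167
```

```text
pos [ 259.1 -568.   230.2] yawY -65.5 w 85.3 gf 0.0 F [-0.3  0.4 -0. ] t 0.1
shift [ 2.7814 -3.2927  0.0087] turn [-7.0000e-04  1.1000e-03  1.0626e+00] deg [-1.000e-01  1.000e-01  1.275e+02] q [-1.25  0.28 -0.03  1.27  0.    1.47]
```

```bash
python3 -m handwheel '[[[0.15,-0.18,0],[0,0,0],1],[[0.15,-0.18,0],[0,0,0],1],[[0.15,-0.18,0],[0,0,0],1],[[0.15,-0.18,0],[0,0,0],1],[[0.15,-0.18,0],[0,0,0],1],[[0.15,-0.18,0],[0,0,0],1],[[0.15,-0.18,0],[0,0,0],1],[[0.15,-0.18,0],[0,0,0],1],[[0.15,-0.18,0],[0,0,0],1],[[0.15,-0.18,0],[0,0,0],1]]' && python3 -m handwheel '[[[0.15,-0.18,0],[0,0,0],1],[[0.15,-0.18,0],[0,0,0],1],[[0.15,-0.18,0],[0,0,0],1],[[0.15,-0.18,0],[0,0,0],1],[[0.15,-0.18,0],[0,0,0],1],[[0.15,-0.18,0],[0,0,0],1],[[0,0,0],[0,0,0.07],1],[[0,0,0],[0,0,0.07],1],[[0,0,0],[0,0,0.07],1],[[0,0,0],[0,0,0.07],1]]' && python3 -m handwheel '[[[0,0,0],[0,0,0.07],1],[[0,0,0],[0,0,0.07],1],[[0,0,0],[0,0,0.07],1],[[0,0,0],[0,0,0.07],1],[[0,0,0],[0,0,0.07],1],[[0,0,0],[0,0,0.07],1],[[0,0,0],[0,0,0.07],1],[[0,0,0],[0,0,0.07],1],[[0,0,0],[0,0,0.07],1],[[0,0,0],[0,0,0.07],1]]'; python3 go.py 492 262 180 167
```

```text
t: 1.1
eef_pos: [382.7, -114.7, 231.1]
orientation: [-3.07, -0.666, -0.0]
force: [1.8, 0.3, -0.1]
gripper_width: 85.3
grip_force: 0.0
t: 2.1
eef_pos: [459.9, 65.1, 231.0]
orientation: [-3.071, 0.065, 0.012]
force: [1.0, -0.5, 0.1]
gripper_width: 85.5
grip_force: 0.0
t: 3.1
eef_pos: [266.9, -217.9, 232.2]
orientation: [-2.399, 1.475, 0.132]
force: [-0.1, -1.2, 0.5]
gripper_width: 85.3
grip_force: 0.0
pos [ 266.9 -217.9  232.2] yawY -154.8 w 85.3 gf 0.0 F [-0.1 -1.2  0.5] t 3.1
shift [-1.4621 -1.931   1.1069] turn [-0.0625  0.151   0.3288] deg [-7.5 18.1 39.5] q [-1.07 -0.09 -0.47  1.43  0.23  3.14]
```

Joint 6 ran into its limit because I turned it the wrong way round. I'll unwind and use the opposite grasp yaw of -13°.

```bash
python3 go.py 400 0 230 -13
```

```text
pos [ 266.9 -217.9  232.2] yawY -154.8 w 85.3 gf 0.0 F [-0.1 -1.2  0.5] t 3.1
shift [-0.6186 -1.0369  0.4147] turn [-0.1921 -0.0795 -1.1544] deg [ -23.1   -9.5 -138.5] q [-1.07 -0.09 -0.47  1.43  0.23  3.14]
```

```bash
python3 -m handwheel '[[[0,0,0],[0,0,-0.07],1],[[0,0,0],[0,0,-0.07],1],[[0,0,0],[0,0,-0.07],1],[[0,0,0],[0,0,-0.07],1],[[0,0,0],[0,0,-0.07],1]]';python3 go.py 400 0 235 -100
```

```text
t: 3.6
eef_pos: [267.8, -216.8, 232.0]
orientation: [-2.762, 0.502, -0.042]
force: [0.4, 0.7, -0.1]
gripper_width: 85.6
grip_force: 0.0
pos [ 267.8 -216.8  232. ] yawY -110.9 w 85.6 gf 0.0 F [ 0.4  0.7 -0.1] t 3.6
shift [ 0.2436 -1.1843  0.3875] turn [-1.604e-01 -1.000e-04 -8.740e-02] deg [-19.2  -0.  -10.5] q [-1.07 -0.09 -0.47  1.43  0.23  2.4 ]
```

```bash
python3 -m handwheel '[[[0,0,0],[-0.0535,0,-0.029],1],[[0,0,0],[-0.0535,0,-0.029],1],[[0,0,0],[-0.0535,0,-0.029],1],[[0,0,0],[0,0,0],1]]';python3 go.py 492 262 200 -13
```

```text
t: 4.0
eef_pos: [267.8, -214.6, 232.3]
orientation: [3.128, -0.277, -0.002]
force: [0.9, 0.2, 0.3]
gripper_width: 85.3
grip_force: 0.0
pos [ 267.8 -214.6  232.3] yawY -100.1 w 85.3 gf 0.0 F [0.9 0.2 0.3] t 4.0
shift [ 0.6847 -2.5433  0.1577] turn [ 1.00e-04  8.00e-04 -7.26e-01] deg [  0.    0.1 -87.1] q [-0.86 -0.25 -0.56  1.26 -0.    2.45]
```

```bash
python3 -m handwheel '[[[0,0,0],[0,0,-0.07],1],[[0,0,0],[0,0,-0.07],1],[[0,0,0],[0,0,-0.07],1],[[0,0,0],[0,0,-0.07],1],[[0,0,0],[0,0,-0.07],1],[[0,0,0],[0,0,-0.07],1],[[0,0,0],[0,0,-0.07],1],[[0,0,0],[0,0,-0.07],1],[[0,0,0],[0,0,-0.07],1],[[0,0,0],[0,0,-0.07],1]]';python3 go.py 492 262 200 -13
```

```text
t: 5.0
eef_pos: [267.8, -217.2, 231.9]
orientation: [-2.508, -1.886, 0.0]
force: [0.4, -0.5, -0.5]
gripper_width: 85.5
grip_force: 0.0
pos [ 267.8 -217.2  231.9] yawY -16.1 w 85.5 gf 0.0 F [ 0.4 -0.5 -0.5] t 5.0
shift [2.6128 0.4122 0.1629] turn [-0.0012 -0.0008 -0.026 ] deg [-0.1 -0.1 -3.1] q [-0.87 -0.24 -0.55  1.26 -0.    0.98]
```

```bash
python3 -m handwheel '[[[0.24,0.037,0],[0,0,0],1],[[0.24,0.037,0],[0,0,0],1],[[0.24,0.037,0],[0,0,0],1],[[0.24,0.037,0],[0,0,0],1],[[0.24,0.037,0],[0,0,0],1],[[0.24,0.037,0],[0,0,0],1],[[0.24,0.037,0],[0,0,0],1],[[0.24,0.037,0],[0,0,0],1],[[0.24,0.037,0],[0,0,0],1],[[0.24,0.037,0],[0,0,0],1]]' >/dev/null; python3 -m handwheel '[[[0.2,0.04,0],[0,0,-0.026],1],[[0,0,0],[0,0,0],1],[[0,0,0],[0,0,0],1]]';python3 go.py 491.8 261.9 170 -13
```

```text
t: 6.3
eef_pos: [493.2, 258.8, 230.6]
orientation: [-2.461, -1.949, 0.007]
force: [-0.5, 0.5, 0.7]
gripper_width: 85.4
grip_force: 0.0
pos [493.2 258.8 230.6] yawY -13.3 w 85.4 gf 0.0 F [-0.5  0.5  0.7] t 6.3
shift [ 0.0143 -0.0093  0.3028] turn [-0.0021  0.001  -0.0021] deg [-0.3  0.1 -0.3] q [ 0.37  0.16 -0.17  1.24  0.    2.17]
```

```bash
python3 -m handwheel '[[[0.015,-0.009,0.2],[0,0,0],1],[[0,0,0.2],[0,0,0],1],[[0,0,0],[0,0,0],1],[[0,0,0],[0,0,0],1]]';python3 go.py 491.8 261.9 100 -13
python3 - <<'E'
from h import *
t=capture("top");s=capture("side")
cv2.imwrite("pics/c2.png",np.hstack([crop(t,160,200,80,80,5),crop(s,225,185,80,80,5)]))
E
```

```text
t: 6.7
eef_pos: [491.0, 260.6, 151.6]
orientation: [-2.463, -1.947, 0.007]
force: [0.1, -0.4, 0.6]
gripper_width: 85.3
grip_force: 0.0
pos [491.  260.6 151.6] yawY -13.4 w 85.3 gf 0.0 F [ 0.1 -0.4  0.6] t 6.7
shift [0.0081 0.0036 0.2579] turn [-0.0019  0.0011 -0.003 ] deg [-0.2  0.1 -0.4] q [ 0.37  0.21 -0.28  1.08  0.    2.18]
```

View pics/c2.png

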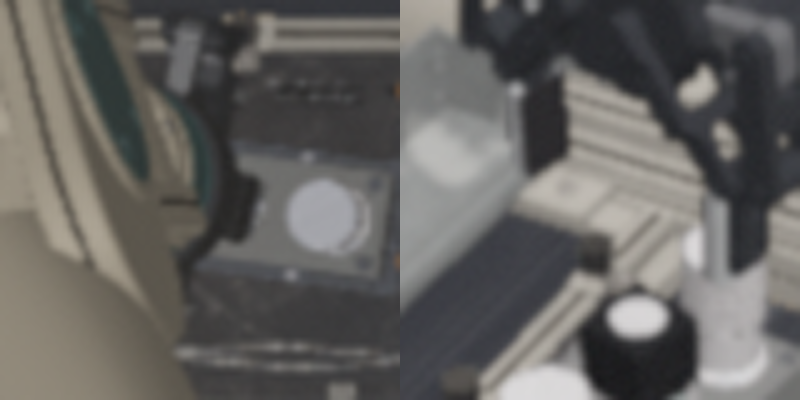

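The fingers straddle the head: left pad near crop (545,110), right near (735,230), head top at (638,318). The top view is hidden by the arm. Descending and gripping.

```bash
python3 -m handwheel '[[[0.004,0.002,0.09],[0,0,0],1],[[0.004,0.002,0.09],[0,0,0],1],[[0,0,0.075],[0,0,0],1],[[0,0,0],[0,0,0],1],[[0,0,0],[0,0,0],1]]';python3 go.py 491.8 261.9 100 -13; python3 -m handwheel '[[[0,0,0],[0,0,0],-1],[[0,0,0],[0,0,0],-1],[[0,0,0],[0,0,0],-1],[[0,0,0],[0,0,0],-1],[[0,0,0],[0,0,0],-1],[[0,0,0],[0,0,0],-1],[[0,0,0],[0,0,0],-1]]';python3 go.py 491.8 261.9 100 -13
```

```text
t: 7.3
eef_pos: [494.4, 263.9, 102.8]
orientation: [2.463, 1.95, 0.002]
force: [-0.8, 0.5, -0.1]
gripper_width: 85.4
grip_force: 0.0
pos [494.4 263.9 102.8] yawY -13.3 w 85.4 gf 0.0 F [-0.8  0.5 -0.1] t 7.3
shift [-0.0128 -0.0102  0.014 ] turn [ 0.0004 -0.0005 -0.0021] deg [ 0.1 -0.1 -0.3] q [ 0.37  0.26 -0.33  0.97  0.    2.18]
t: 8.0
eef_pos: [493.2, 263.8, 101.7]
orientation: [-2.462, -1.95, 0.001]
force: [-1.6, -0.9, 5.3]
gripper_width: 30.7
grip_force: 60.6
pos [493.2 263.8 101.7] yawY -13.2 w 30.7 gf 60.6 F [-1.6 -0.9  5.3] t 8.0
shift [-0.0109 -0.0046  0.0084] turn [-0.0005  0.     -0.0019] deg [-0.1  0.  -0.2] q [ 0.38  0.26 -0.33  0.97  0.    2.18]
```

```bash
python3 -m handwheel '[[[0,0,0],[0,0,0.07],-1],[[0,0,-0.002],[0,0,0.07],-1],[[0,0,-0.002],[0,0,0.07],-1],[[0,0,0],[0,0,-0.07],-1],[[0,0,-0.0025],[0,0,-0.07],-1],[[0,0,-0.0025],[0,0,-0.07],-1],[[0,0,-0.0025],[0,0,-0.07],-1],[[0,0,-0.0025],[0,0,-0.07],-1],[[0,0,-0.0025],[0,0,-0.07],-1]]';python3 go.py 491.8 261.9 100 -13
```

```text
t: 8.9
eef_pos: [492.4, 263.5, 103.3]
orientation: [-1.97, -2.445, 0.003]
force: [-0.2, -0.3, -2.4]
gripper_width: 30.7
grip_force: 59.6
pos [492.4 263.5 103.3] yawY 12.3 w 30.7 gf 59.6 F [-0.2 -0.3 -2.4] t 8.9
shift [-0.0073 -0.0049  0.0166] turn [-1.400e-03  2.000e-04  2.107e-01] deg [-0.2  0.  25.3] q [ 0.38  0.26 -0.33  0.98  0.    1.73]
```

```bash
python3 -m handwheel '[[[0,0,0],[0,0,0.07],-1],[[0,0,-0.003],[0,0,0.07],-1],[[0,0,-0.003],[0,0,0.07],-1],[[0,0,-0.003],[0,0,0.07],-1],[[0,0,-0.003],[0,0,0.07],-1],[[0,0,-0.003],[0,0,0.07],-1]]';python3 -m handwheel '[[[0,0,0],[0,0,-0.07],-1],[[0,0,-0.003],[0,0,-0.07],-1],[[0,0,-0.003],[0,0,-0.07],-1],[[0,0,-0.003],[0,0,-0.07],-1],[[0,0,-0.003],[0,0,-0.07],-1],[[0,0,-0.003],[0,0,-0.07],-1]]'; python3 -c "
from plant import *;s=state();print(s['ft_torque'])"
```

```text
t: 9.5
eef_pos: [492.9, 263.2, 106.2]
orientation: [2.832, 1.358, -0.003]
force: [1.0, -0.8, -3.0]
gripper_width: 31.1
grip_force: 59.8
t: 10.1
eef_pos: [492.1, 263.4, 108.9]
orientation: [-1.969, -2.445, 0.004]
force: [0.9, 0.3, -3.4]
gripper_width: 30.9
grip_force: 59.9
[ 0.17211924 -0.06764552 -0.11392957]
```

```bash
python3 -m handwheel '[[[0,0,0],[0,0,0.07],-1],[[0,0,-0.003],[0,0,0.07],-1],[[0,0,-0.003],[0,0,0.07],-1],[[0,0,-0.003],[0,0,0.07],-1],[[0,0,-0.003],[0,0,0.07],-1],[[0,0,-0.003],[0,0,0.07],-1]]';python3 -m handwheel '[[[0,0,0],[0,0,-0.07],-1],[[0,0,-0.003],[0,0,-0.07],-1],[[0,0,-0.003],[0,0,-0.07],-1],[[0,0,-0.003],[0,0,-0.07],-1],[[0,0,-0.003],[0,0,-0.07],-1],[[0,0,-0.003],[0,0,-0.07],-1]]';python3 -m handwheel '[[[0,0,0],[0,0,0.07],-1],[[0,0,-0.003],[0,0,0.07],-1],[[0,0,-0.003],[0,0,0.07],-1],[[0,0,-0.003],[0,0,0.07],-1],[[0,0,-0.003],[0,0,0.07],-1],[[0,0,-0.003],[0,0,0.07],-1]]';python3 -c "
from plant import *;s=state();print(s['ft_torque'])"
```

```text
t: 10.7
eef_pos: [492.8, 263.0, 112.1]
orientation: [2.832, 1.358, -0.004]
force: [1.3, -1.1, -3.0]
gripper_width: 30.8
grip_force: 60.0
t: 11.3
eef_pos: [492.3, 263.4, 115.6]
orientation: [-1.969, -2.445, 0.004]
force: [-0.3, 0.1, 0.0]
gripper_width: 31.2
grip_force: 60.5
t: 11.9
eef_pos: [492.8, 263.2, 118.4]
orientation: [2.833, 1.358, -0.004]
force: [0.5, -1.2, -1.0]
gripper_width: 30.7
grip_force: 60.2
[-0.16538994 -0.12858014 -0.02947995]
```

```bash
python3 -m handwheel '[[[0,0,-0.02],[0,0,0],-1],[[0,0,-0.02],[0,0,0],-1],[[0,0,-0.02],[0,0,0],-1],[[0,0,-0.05],[0,0,0],-1],[[0,0,-0.1],[0,0,0],-1],[[0,0,-0.1],[0,0,0],-1],[[0,0,-0.1],[0,0,0],-1],[[0,0,-0.1],[0,0,0],-1],[[0,0,0],[0,0,0],-1],[[0,0,0],[0,0,0],-1]]';python3 - <<'E'
from h import *
t=capture("top");s=capture("side")
cv2.imwrite("pics/c3.png",np.hstack([crop(t,160,200,80,90,5),crop(s,225,190,80,90,5)]))
E
python3 go.py 446 -85 200 83
```

```text
t: 12.9
eef_pos: [493.5, 263.7, 221.7]
orientation: [-2.828, -1.367, 0.0]
force: [-0.5, -0.3, -2.6]
gripper_width: 31.1
grip_force: 60.3
pos [492.4 263.3 220. ] yawY -38.4 w 30.5 gf 60.2 F [-0.5 -0.1 -1.2] t 13.0
shift [-1.508   0.9007  0.1026] turn [-2.1000e-03 -2.0000e-04 -1.0118e+00] deg [  -0.3   -0.  -121.4] q [ 0.38  0.17 -0.19  1.22  0.    2.62]
```

View pics/c3.png

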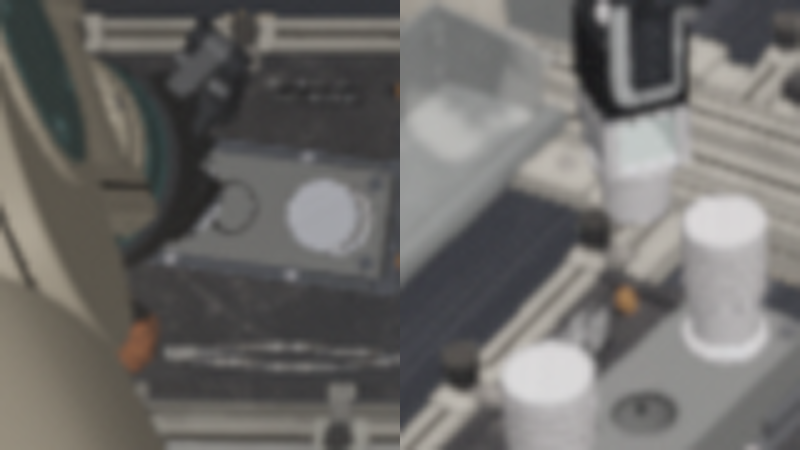

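The cell is out (side crop, around (640,150)) with the finger pad on the head above the clear pane. The empty bore is at (645,412) and the rack is in place. Turning, then shifting to the pad.

```bash
python3 -m handwheel '[[[0,0,0],[0,0,-0.07],-1],[[0,0,0],[0,0,-0.07],-1],[[0,0,0],[0,0,-0.07],-1],[[0,0,0],[0,0,-0.07],-1],[[0,0,0],[0,0,-0.07],-1],[[0,0,0],[0,0,-0.07],-1],[[0,0,0],[0,0,-0.07],-1],[[0,0,0],[0,0,-0.07],-1],[[0,0,0],[0,0,-0.07],-1],[[0,0,0],[0,0,-0.07],-1]]' >/dev/null; python3 -m handwheel '[[[0,0,0],[0,0,-0.07],-1],[[0,0,0],[0,0,-0.07],-1],[[0,0,0],[0,0,-0.07],-1],[[0,0,0],[0,0,-0.07],-1],[[0,0,0],[0,0,-0.032],-1],[[0,0,0],[0,0,0],-1],[[0,0,0],[0,0,0],-1]]';python3 go.py 446 -85 180 83
```

```text
t: 14.7
eef_pos: [492.6, 263.3, 220.0]
orientation: [-0.194, -3.132, 0.002]
force: [-0.0, 0.5, -1.9]
gripper_width: 30.7
grip_force: 60.3
pos [492.6 263.3 220. ] yawY 82.9 w 30.7 gf 60.3 F [-0.   0.5 -1.9] t 14.7
shift [ 0.0157 -1.7568  0.2029] turn [-0.0007 -0.0016 -0.0007] deg [-0.1 -0.2 -0.1] q [ 0.38  0.17 -0.19  1.22  0.    0.5 ]
```

```bash
python3 -m handwheel '[[[0.002,-0.1,0],[0,0,0],-1],[[0.002,-0.2,0],[0,0,0],-1],[[0.002,-0.2,0],[0,0,0],-1],[[0.002,-0.2,0],[0,0,0],-1],[[0.002,-0.2,0],[0,0,0],-1],[[0.002,-0.2,0],[0,0,0],-1],[[0.002,-0.2,0],[0,0,0],-1],[[0.002,-0.2,0],[0,0,0],-1],[[0,-0.2,0],[0,0,0],-1],[[0,-0.057,0],[0,0,0],-1]]'; python3 -m handwheel '[[[0,0,0.1],[0,0,0],-1],[[0,0,0.15],[0,0,0],-1],[[0,0,0.15],[0,0,0],-1],[[0,0,0.1],[0,0,0],-1],[[0,0,0],[0,0,0],-1],[[0,0,0],[0,0,0],-1]]';python3 go.py 446 -85 97 83
```

```text
t: 15.7
eef_pos: [446.7, -87.7, 221.2]
orientation: [-0.2, -3.134, 0.002]
force: [0.3, -0.4, -1.0]
gripper_width: 30.9
grip_force: 60.3
t: 16.3
eef_pos: [446.9, -84.4, 121.4]
orientation: [-0.191, -3.133, -0.0]
force: [-0.0, 0.4, -1.3]
gripper_width: 31.1
grip_force: 60.3
pos [446.9 -84.4 121.4] yawY 83.0 w 31.1 gf 60.3 F [-0.   0.4 -1.3] t 16.3
shift [ 0.0039 -0.0037  0.1218] turn [-0.     -0.0011  0.    ] deg [-0.  -0.1  0. ] q [-0.33  0.07 -0.53  0.98 -0.   -0.21]
```

```bash
python3 -m handwheel '[[[0.004,-0.004,0.05],[0,0,0],-1],[[0,0,0.03],[0,0,0],-1],[[0,0,0.01],[0,0,0],-1],[[0,0,0],[0,0,0],-1]]'; for i in 1; do python3 -m handwheel '[[[0,0,0.005],[0,0,0],-1],[[0,0,0.005],[0,0,0],-1],[[0,0,0],[0,0,0],-1]]'; done
```

```text
t: 16.7
eef_pos: [446.0, -85.5, 103.2]
orientation: [-0.192, -3.134, 0.0]
force: [-1.0, -0.4, -1.4]
gripper_width: 30.9
grip_force: 60.3
t: 17.0
eef_pos: [446.2, -85.6, 101.4]
orientation: [-0.192, -3.134, 0.001]
force: [0.6, 0.3, -1.2]
gripper_width: 30.8
grip_force: 60.3
```

```bash
python3 -m handwheel '[[[0,0,0.004],[0,0,0],-1],[[0,0,0],[0,0,0],-1]]' | sed -n 2,4p;  python3 -m handwheel '[[[0,0,0.004],[0,0,0],-1],[[0,0,0],[0,0,0],-1]]'| sed -n 2,4p;  python3 -m handwheel '[[[0,0,0.004],[0,0,0],-1],[[0,0,0],[0,0,0],-1]]'| sed -n 2,4p
```

```text
eef_pos: [446.3, -85.6, 100.7]
orientation: [-0.192, -3.135, 0.001]
force: [0.3, -1.4, -1.2]
eef_pos: [446.5, -85.6, 100.7]
orientation: [-0.191, -3.135, 0.001]
force: [-2.6, 0.3, 4.2]
eef_pos: [446.6, -85.7, 100.6]
orientation: [-0.192, -3.135, 0.001]
force: [-3.9, 1.3, 9.8]
```

```bash
python3 -m handwheel '[[[0,0,-0.004],[0,0,0],-1],[[0,0,0],[0,0,0],-1],[[0,0,0],[0,0,0],-0.1],[[0,0,0],[0,0,0],0.2],[[0,0,0],[0,0,0],0.6],[[0,0,0],[0,0,0],1],[[0,0,0],[0,0,0],1],[[0,0,0],[0,0,0],1],[[0,0,0],[0,0,0],1]]';python3 -m handwheel '[[[0,0,-0.1],[0,0,0],1],[[0,0,-0.2],[0,0,0],1],[[0,0,-0.2],[0,0,0],1],[[0,0,0],[0,0,0],1],[[0,0,0],[0,0,0],1]]'
python3 - <<'E'
from m import *
t=capture("top");s=capture("side");np.save("pics/t4.npy",t);np.save("pics/s4.npy",s)
cv2.imwrite("pics/c4.png",np.hstack([crop(t,310,200,80,80,5),crop(s,315,140,80,80,5)]))
E
```

```text
t: 18.5
eef_pos: [446.1, -85.5, 99.7]
orientation: [-0.192, -3.134, 0.001]
force: [-0.3, -1.0, -0.4]
gripper_width: 85.1
grip_force: 0.0
t: 19.0
eef_pos: [447.3, -85.8, 201.0]
orientation: [0.192, 3.134, -0.002]
force: [-0.7, -0.2, -0.8]
gripper_width: 85.7
grip_force: 0.0
```

View pics/c4.png

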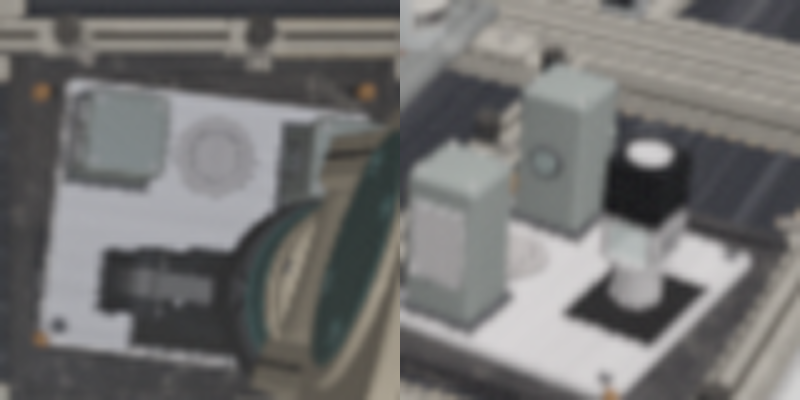

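Side crop: the cell stands upright on the pad, with its white top at (650,153) and spigot foot near (637,290). The greenish clear face looks along the light path. Checking the position, then turning 90° to regrip.

```bash
python3 -m handwheel '[[[0,0,0],[0,0,-0.07],1],[[0,0,0],[0,0,-0.07],1],[[0,0,0],[0,0,-0.07],1],[[0,0,0],[0,0,-0.07],1],[[0,0,0],[0,0,-0.07],1],[[0,0,0],[0,0,-0.07],1],[[0,0,0],[0,0,-0.07],1],[[0,0,0],[0,0,-0.07],1],[[0,0,0],[0,0,-0.07],1],[[0,0,0],[0,0,-0.07],1]]' >/dev/null; python3 -m handwheel '[[[0,0,0],[0,0,-0.05],1],[[0,0,0],[0,0,0],1],[[0,0,0],[0,0,0],1]]'
python3 - <<'E'
from m import *
s=np.load("pics/s4.npy")
b=blob(s,(356,164,20,14),lite(110));print(b[0],b[1],plane("side",b[0],121.5),plane("side",b[0],123.5))
E
python3 go.py 446 -85 100.5 172.9
```

```text
t: 20.4
eef_pos: [445.4, -85.2, 198.4]
orientation: [2.077, -2.353, -0.005]
force: [-0.2, 0.0, 0.3]
gripper_width: 85.5
grip_force: 0.0
[364.54545455 170.13636364] [ 4  4 10  6 44] [448.32364917 -88.92775751 121.5       ] [447.21738199 -85.46670326 123.5       ]
pos [445.4 -85.2 198.4] yawY 172.9 w 85.5 gf 0.0 F [-0.2  0.   0.3] t 20.4
shift [-0.0012 -0.0049  0.4897] turn [ 0.0019  0.     -0.0002] deg [ 0.2  0.  -0. ] q [-0.33 -0.01 -0.42  1.16 -0.   -1.78]
```

```bash
python3 -m handwheel '[[[-0.001,-0.004,0.14],[0,0,0],1],[[0,0,0.15],[0,0,0],1],[[0,0,0.12],[0,0,0],1],[[0,0,0.07],[0,0,0],1],[[0,0,0],[0,0,0],1],[[0,0,0],[0,0,0],1],[[0,0,0],[0,0,0],0.3],[[0,0,0],[0,0,0],0]]'; python3 -m handwheel '[[[0,0,0],[0,0,0],-1],[[0,0,0],[0,0,0],-1],[[0,0,0],[0,0,0],-1],[[0,0,0],[0,0,0],-1],[[0,0,0],[0,0,0],-1],[[0,0,0],[0,0,0],-1]]';python3 go.py 446 -85 170 172.9
```

```text
t: 21.2
eef_pos: [448.0, -85.8, 104.9]
orientation: [2.081, -2.353, 0.002]
force: [0.7, -0.3, 0.7]
gripper_width: 58.6
grip_force: 0.0
t: 21.8
eef_pos: [447.9, -85.7, 104.6]
orientation: [2.081, -2.353, 0.001]
force: [0.5, 0.8, 6.0]
gripper_width: 30.8
grip_force: 60.3
pos [447.9 -85.7 104.6] yawY 173.0 w 30.8 gf 60.3 F [0.5 0.8 6. ] t 21.8
shift [-0.0021  0.0097 -0.3268] turn [-0.0002 -0.0004  0.0008] deg [-0.  -0.   0.1] q [-0.33  0.09 -0.55  0.94 -0.   -1.78]
```

```bash
python3 -m handwheel '[[[0,0,-0.02],[0,0,0],-1],[[0,0,-0.1],[0,0,0],-1],[[0,0,-0.15],[0,0,0],-1],[[0,0,-0.15],[0,0,0],-1],[[0,0,0],[0,0,0],-1],[[0,0,0],[0,0,0],-1]]';python3 go.py 517.3 -93.6 190 172.9
```

```text
t: 22.4
eef_pos: [447.0, -85.4, 187.7]
orientation: [2.081, -2.352, -0.001]
force: [-0.1, 0.0, -2.0]
gripper_width: 30.4
grip_force: 59.8
pos [447.  -85.4 187.7] yawY 173.0 w 30.4 gf 59.8 F [-0.1  0.  -2. ] t 22.4
shift [-0.0019 -0.3538 -0.0117] turn [ 0.0005 -0.0003  0.0009] deg [ 0.1 -0.   0.1] q [-0.33  0.   -0.44  1.13 -0.   -1.78]
```

```bash
python3 -m handwheel '[[[-0.001,-0.1,0],[0,0,0],-1],[[-0.001,-0.15,0],[0,0,0],-1],[[0,-0.104,0],[0,0,0],-1],[[0,0,0],[0,0,0],-1],[[0,0,0],[0,0,0],-1]]';python3 go.py 517.3 -93.6 112 172.9
python3 - <<'E'
from h import *
t=capture("top");s=capture("side")
cv2.imwrite("pics/c5.png",np.hstack([crop(t,310,190,80,80,5),crop(s,300,110,80,80,5)]))
E
```

```text
t: 22.9
eef_pos: [515.6, -93.1, 185.5]
orientation: [2.079, -2.35, -0.008]
force: [-0.1, 0.1, -1.6]
gripper_width: 30.9
grip_force: 59.8
pos [515.6 -93.1 185.5] yawY 173.0 w 30.9 gf 59.8 F [-0.1  0.1 -1.6] t 22.9
shift [ 0.0018 -0.011   0.3674] turn [0.0031 0.0001 0.001 ] deg [0.4 0.  0.1] q [-0.3   0.13 -0.3   1.14 -0.   -1.75]
```

View pics/c5.png

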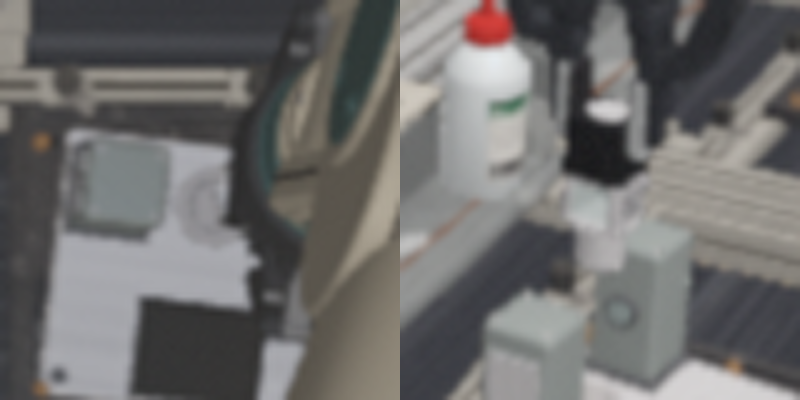

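Held upright, with the clear face along the light path (side crop (590,200)) and the body at (605,210) above the lamp's height. Descending.

```bash
python3 -m handwheel '[[[0,-0.003,0.1],[0,0,0],-1],[[0,0,0.1],[0,0,0],-1],[[0,0,0.1],[0,0,0],-1],[[0,0,0.05],[0,0,0],-1],[[0,0,0],[0,0,0],-1],[[0,0,0],[0,0,0],-1],[[0,0,0],[0,0,0],-1]]';python3 go.py 517.3 -93.6 107 172.9
```

```text
t: 23.7
eef_pos: [518.8, -94.0, 118.9]
orientation: [2.082, -2.353, 0.002]
force: [1.3, -0.5, -0.9]
gripper_width: 30.3
grip_force: 59.9
pos [518.8 -94.  118.9] yawY 173.0 w 30.3 gf 59.9 F [ 1.3 -0.5 -0.9] t 23.7
shift [-0.0011  0.0076  0.0593] turn [-0.0003 -0.0004  0.0009] deg [-0.  -0.1  0.1] q [-0.3   0.19 -0.39  0.99 -0.   -1.75]
```

```bash
for i in 1 2 3 4 5 6; do python3 -c "
from plant import *;s=state();print(s['eef_pos'].round(2),s['force'].round(1))"; python3 -c "from plant import capture;capture('side')"; done; python3 go.py 517.3 -93.6 107 172.9
```

```text
[518.77 -93.99 118.86] [ 1.3 -0.5 -0.9]
[518.86 -93.99 118.9 ] [-0.2 -0.4 -1.6]
[518.83 -94.   118.82] [ 0.3 -0.2 -1.3]
[518.72 -93.96 118.67] [ 0.1  0.3 -0.8]
[518.56 -93.91 118.47] [ 0.5  0.5 -1.5]
[518.39 -93.86 118.27] [ 1.2  0.7 -2.2]
pos [518.3 -93.8 118.1] yawY 173.0 w 30.8 gf 59.9 F [ 0.1 -0.5 -1.5] t 24.0
shift [-0.0005  0.0048  0.0555] turn [ 0.0003 -0.0003  0.0009] deg [ 0.  -0.   0.1] q [-0.3   0.19 -0.39  0.99 -0.   -1.75]
```

```bash
python3 -m handwheel '[[[0,0.002,0.02],[0,0,0],-1],[[0,0,0.015],[0,0,0],-1],[[0,0,0.01],[0,0,0],-1],[[0,0,0],[0,0,0],-1],[[0,0,0],[0,0,0],-1],[[0,0,0],[0,0,0],-1],[[0,0,0],[0,0,0],-1]]' | sed -n 2,4p; for i in 1; do python3 -m handwheel '[[[0,0,0.004],[0,0,0],-1],[[0,0,0],[0,0,0],-1],[[0,0,0],[0,0,0],-1]]' | sed -n 2,4p;python3 -m handwheel '[[[0,0,0.004],[0,0,0],-1],[[0,0,0],[0,0,0],-1],[[0,0,0],[0,0,0],-1]]' | sed -n 2,4p; done
```

```text
eef_pos: [517.6, -93.7, 108.8]
orientation: [2.081, -2.352, -0.001]
force: [-1.2, -0.8, -0.7]
eef_pos: [517.5, -93.7, 107.8]
orientation: [2.081, -2.352, -0.001]
force: [-0.4, 0.2, -0.8]
eef_pos: [517.5, -93.7, 107.0]
orientation: [2.081, -2.352, -0.001]
force: [0.5, -0.7, -0.1]
```

```bash
python3 -m handwheel '[[[0,0,0.004],[0,0,0],-1],[[0,0,0],[0,0,0],-1],[[0,0,0],[0,0,0],-1]]' | sed -n 2,4p;python3 -m handwheel '[[[0,0,0.004],[0,0,0],-1],[[0,0,0],[0,0,0],-1],[[0,0,0],[0,0,0],-1]]' | sed -n 2,4p
```

```text
eef_pos: [517.5, -93.7, 106.2]
orientation: [2.081, -2.352, -0.001]
force: [0.2, 0.3, -1.4]
eef_pos: [517.7, -93.7, 105.7]
orientation: [2.081, -2.352, -0.001]
force: [-1.1, -0.2, 1.1]
```

```bash
python3 -m handwheel '[[[0,0,0.001],[0,0,0],-1],[[0,0,0],[0,0,0],-0.1],[[0,0,0],[0,0,0],0.2],[[0,0,0],[0,0,0],0.6],[[0,0,0],[0,0,0],1],[[0,0,0],[0,0,0],1],[[0,0,0],[0,0,0],1],[[0,0,0],[0,0,0],1]]';python3 -m handwheel '[[[0,0,-0.1],[0,0,0],1],[[0,0,-0.2],[0,0,0],1],[[0,0,-0.2],[0,0,0],1],[[0,0,-0.1],[0,0,0],1],[[0,0.2,0],[0,0,0],1],[[0,0.2,0],[0,0,0],1],[[0.2,0,0],[0,0,0],1],[[0.2,0,0],[0,0,0],1],[[0.2,0,0],[0,0,0],1],[[0.2,0,0],[0,0,0],1]]'|sed -n 1,2p; python3 go.py 380 -300 220 172.9
```

```text
t: 26.7
eef_pos: [517.5, -93.7, 105.2]
orientation: [2.081, -2.352, -0.001]
force: [-0.1, 0.3, -0.1]
gripper_width: 85.4
grip_force: 0.0
t: 27.7
eef_pos: [418.3, -244.0, 225.7]
pos [ 418.3 -244.   225.7] yawY 173.0 w 85.5 gf 0.0 F [ 0.2 -1.4  0.5] t 27.7
shift [0.301  0.1563 0.0289] turn [ 0.0003 -0.0004  0.001 ] deg [ 0.  -0.   0.1] q [-0.66  0.03 -0.33  1.21 -0.   -2.11]
```

```bash
python3 -m handwheel '[[[0.15,0.08,0],[0,0,0],1],[[0.15,0.08,0],[0,0,0],1],[[0,0,0],[0,0,0],1],[[0,0,0],[0,0,0],1],[[0,0,0],[0,0,0],1],[[0,0,0],[0,0,0],1]]'|sed -n 1,2p
python3 - <<'E'
from m import *
t=capture("top");s=capture("side");np.save("pics/t6.npy",t);np.save("pics/s6.npy",s)
cv2.imwrite("pics/c6.png",np.vstack([np.hstack([crop(t,315,195,80,60,5),crop(s,305,140,80,60,5)]),np.hstack([crop(t,165,205,80,60,5),crop(s,230,225,80,60,5)])]))
E
```

```text
t: 28.3
eef_pos: [380.2, -297.4, 225.5]
```

View pics/c6.png

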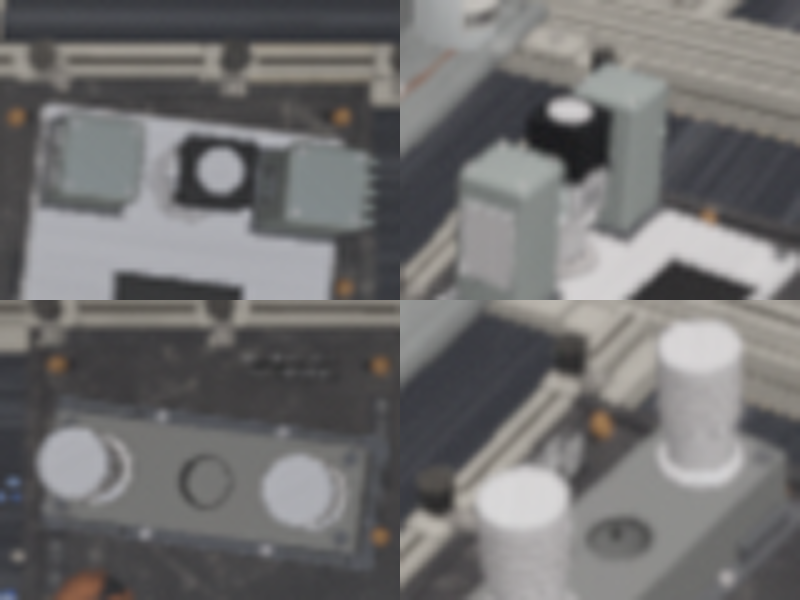

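Cell top disc at about (220,170) in the top crop and (570,110) in the side crop: it stands upright between the lamp and receiver. The rack is unmoved. Checking the numbers.

Run:
```python
from m import *
t=np.load("pics/t6.npy");s=np.load("pics/s6.npy");t0=np.load("pics/top0.npy")
a=blob(t,(351,221,15,16),lite(120));b=blob(s,(331,157,16,12),lite(120));print(a[0],a[1],b[0],b[1],tri(a[0],b[0]),plane("top",a[0],123.5))
print("seat",plane("top",(352.65,230.97),42.5))
h=blob(t,(346,218,24,24),dark(85));P=np.array([plane("top",p,123)[:2] for p in cv2.convexHull(h[3].astype(np.int32)).reshape(-1,2).astype(float)],np.float32);print(h[1],cv2.minAreaRect(P))
for bx in((170,228,16,18),(216,232,18,18)):print(blob(t,bx,lite(165))[0],blob(t0,bx,lite(165))[0])
```

```text
[358.74193548 228.74193548] [ 4  4  9  9 62] [340.33333333 160.26666667] [ 4  0 12  8 60] (array([515.29891468, -94.62523402, 128.02328442]), [np.float64(1.7337886142514096), np.float64(1.733788614251478)]) [517.21192345 -94.74560141 123.5       ]
seat [517.13872127 -93.23146047  42.5       ]
[  4   5  20  16 156] ((514.378662109375, -97.80530548095703), (44.10419464111328, 32.769935607910156), 82.95954132080078)
[179.26724138 237.        ] [179.09821429 236.47321429]
[223.79831933 242.64705882] [223.65       242.61666667]
```

The cell axis is within about 2 mm of the seat centre, its angle is about 83° (matching the gauge), and the rack hasn't shifted. Handing in.

```bash
python3 -c "
from plant import close_job;print(close_job())"
```

```text
the job is handed in; nothing more can be done
None
```

The cell was twisted free, stood on the pad to change grip, set on the seat within about 2 mm of centre and square to the light path, with the rack unmoved, and the job is handed in; the hand-in gave no verdict.

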